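# Put the rinsed wash bottle on its drying peg

### The job

The open white wash bottle lying on the desk has just been rinsed. Put it mouth down on the slim slanting drying peg, its neck slid all the way over the peg until the mouth rests against the block at the peg's foot, and leave it hanging there. Do not knock the amber bottle over or push it about.

Things in the scene. Friction and masses are not known exactly. Their poses are not given: they have to be found in the camera images.
- wash_bottle: Open, empty, rigid white bottle lying on a flat side, neck roughly towards the robot. Square body 56 x 56 x 90 mm long, round shoulder, narrow neck (34 mm outside, thread rings to 39 mm; 28 mm bore), walls 3 to 4 mm, no cap, about 0.1 kg. Origin at the centre of the square body; x points along the bottle out of the mouth (at x = 85 mm; base at x = -45); y, z across the flats.
- bottle_mouth (a point): Centre of the bottle's open mouth, on its axis, 85 mm from the bottle's origin along its x; axes as the bottle's.
- slim_stand: Fixed wooden stand with the SLIM peg: board 120 x 90 x 18 mm, a 40 mm block set on it at 45 degrees, and from the block's face a pale round peg 16 mm thick, 111 mm long, its last 36 mm narrowing to an 8 mm tip. The peg slants up 45 degrees towards the stand's +x (away from the robot). Origin: centre of the board's underside, on the desk; z up. Stands left or right of the stout stand.
- peg_seat (a point): Foot of the slim peg: the point on its axis at the block's face, where the mouth comes to rest; at x = -16, z = 48 mm in the stand's frame (axes as the stand's). The face is square to the peg.
- peg_tip (a point): Tip of the slim peg, on its axis; at x = 63, z = 127 mm in the stand's frame (axes as the stand's).
- stout_stand: A like stand with a thick, short peg (38 mm across, 70 mm long) for wide jars; it does not fit into this bottle's neck. Fixed, origin and axes as the slim stand's.
- turps_bottle: Bystander: small amber bottle with a white cap, 50 mm across and 125 mm tall, standing loose beyond the stands. Origin at the centre of its underside, z up. (Not listed: a desk lamp folded aside to the right, its shade about 0.67 m from the robot's axis, 50 degrees to the right and 0.45 to 0.65 m high; swing past it with the arm drawn in.)

How it is judged:
By the outcome, as a careful person would: the job done as asked, in the order asked, and still so for the second after the job is handed in, with the robot touching nothing.
It also fails if it takes over 51 s, if anything falls off the work surface, if the arm or the gripper's body presses on something with over 40 N, if the wrist force passes 120 N, or if a joint passes its speed limit or range.

### The arm

A 6-joint arm with a two-finger parallel gripper is mounted at the origin on a cart in front of the work surface, level with it; the furniture and walls round the work are solid. World frame = base frame: x ahead of the robot, y to its left, z up, the work surface at z = 0. Lengths are in m, angles in degrees, forces in N, time in s.
With the tool pointing down it reaches from about 0.25 to 0.725 m from the base axis. Payload 4 kg.
Tool frame: the origin (TCP) lies between the finger pads; the fingertips stand 25 mm ahead of it and the grasp point (between the pads) lies 6 mm ahead of it; z points along the fingers, y is the line along which they close (so a half turn about z gives the same grasp; the last joint's range is limited). The gripper opens to 85 mm and grips with 20 to 120 N. Pads are 22 mm wide; open, the fingers measure 114 mm over their backs; the gripper's body (76 mm by 85 mm) begins 54 mm behind the grasp point. The pads swing forward as they close: fully open they stand 13 mm farther back than shut.
Start: joints at [67.036, 13.785, 0.286, 76.501, 0, 90], TCP at [0.195, 0.46, 0.256] pointing down, gripper open.
Joint ranges: [-155.79, 155.79], [-60.16, 107.12], [-62.33, 73.08], [-114, 123.19], [-81.49, 82.49], [-180, 180]. Speed limits (degrees/s): [159.86, 159.86, 180, 180, 180, 180].

### API

Orientations are given as a 3x3 rotation matrix whose columns are the frame's x, y, z axes.
In Python, from rig import * gives the robot as it stands.
- The arm moves only by the tool move_arm, never from a script. Its argument "motion" is a list of rows, each a list of 7 numbers: the shift along the tool's x, y, z in cm, then the turn, a rotation vector about the tool's x, y, z in rad, then the finger opening in cm, from 0 to 8.54. In form: [[dx, dy, dz, wx, wy, wz, claw], ...]. A call has 1 to 12 rows; each row is the pose to reach, as a shift and turn from the pose commanded when the call began, along the tool's axes at that moment; what a row does not reach only later rows make up. A row lasts 1/10 s, in which the tool goes at most 50 mm and 8.59 degrees, less where a joint would pass 70% of its speed; a pose out of reach is approached as far as the arm can. A call with a gripper value outside its range is refused whole. The fingers move at their own pace and stop on an object; "newtons" is the grip in N (left out, the last holds). Time passes only in rows, so rows that repeat a pose let the fingers close. It gives the time, the measured TCP pose, the force, the opening and the grip force at its end, in the units of the state.
- observe(): the state, without advancing time (a new reading comes with each control period).
- get_image(name): name is "scene" or "top"; returns a dict with "color" (384x512x3 uint8, red, green, blue), "fx", "fy", "cx", "cy" (pixels), "distortion" ([k1, k2, p1, p2, k3] as OpenCV has them; the pictures are not rectified), "T" (4x4, takes a point from camera to world coordinates). Camera axes: x right, y down, z forward; pixel columns grow to the right and rows downward; lengths in m; the calibration is good to about 2 mm. A picture is of the moment at which its call begins. There is no depth.
- hand_in(): hands the job in; it is judged then, once.
The state is a dict: "time": time; "joint_pos": joint angles; "joint_velocities": joint speeds; "tau": joint torques, N m; "eef_pos": TCP position; "tcp_rot": TCP orientation; "ft_force": force on the tool from outside, world axes, zero at the start; "torque": the same for the moment, N m; "gripper_width": opening from 0.0 (shut) to 1.0 (fully open); "gripper_force": force on a finger pad.
Only numpy, scipy, OpenCV 4.12 (cv2) and the standard library are available. Lean on these libraries where they do the work, as an engineer would, in place of code of your own. Each camera call takes 0.05 s, during which the arm holds its last target. There are 200 camera calls.

## Working session

There is one attempt and no reset: what is moved stays moved. The work goes in short steps, Python scripts to look and compute and a tool call to move; the robot and the scene stay as the last step left them, time stands still between calls to the robot, and variables do not carry over. Pictures are saved under pics/ and viewed, at most 10 in all, crops included, and the job is handed in when it is done.

Besides the shell and the picture viewer there is one more tool, called after "Request:" as name(argument=value, ...) on one line, values as JSON. move_arm: Moves the arm, as the interface text tells. Its arguments: {"type":"object","properties":{"motion":{"type":"array","items":{"type":"array","items":{"type":"number"}}},"newtons":{"type":"number"}},"required":["motion"]}

```bash
ls; mkdir -p pics; python3 - <<'E'
from rig import *
import cv2,numpy as np
s=observe();print(s)
for n in("scene","top"):
    g=get_image(n);cv2.imwrite(f"pics/{n}0.png",g["color"][:,:,::-1])
    print(n,g["fx"],g["fy"],g["cx"],g["cy"],g["distortion"],np.round(g["T"],3).tolist())
E
```

```text
pics
{'time': 0.0, 'joint_pos': array([6.70365062e+01, 1.38332117e+01, 2.14108681e-01, 7.65004683e+01,
       2.23338430e-03, 9.00002982e+01]), 'joint_velocities': array([ 0.18346918, -0.04715155, -0.00528735,  0.12405457, -0.01409833,
       -0.04431742]), 'tau': array([-3.74949350e-04, -3.72319257e+01,  2.52405900e+01,  1.70366687e-02,
       -1.55681860e-04,  3.43981100e-06]), 'eef_pos': array([0.19484058, 0.45985783, 0.25540669]), 'tcp_rot': array([[-9.20751560e-01,  3.90148488e-01, -8.50088128e-04],
       [ 3.90149412e-01,  9.20749587e-01, -1.90632375e-03],
       [ 3.89689645e-05, -2.08691195e-03, -9.99997822e-01]]), 'ft_force': array([ 0.05262976, -0.65575628, -0.21186645]), 'torque': array([-0.03791654,  0.06003423, -0.02121997]), 'gripper_force': 0.0, 'gripper_width': 1.003757241598621}
scene 397.12754218561605 397.12754218561605 256.14414560207837 200.80099096910453 [-0.06938568  0.          0.          0.          0.        ] [[-0.822, -0.262, 0.505, 0.055], [-0.569, 0.377, -0.731, 0.772], [0.001, -0.889, -0.459, 0.571], [0.0, 0.0, 0.0, 1.0]]
top 351.4699697070042 351.4699697070042 256.00794770385 187.93870096252994 [-0.0991784  0.         0.         0.         0.       ] [[0.048, -0.974, 0.222, 0.371], [-0.999, -0.048, 0.005, 0.017], [0.006, -0.222, -0.975, 0.919], [0.0, 0.0, 0.0, 1.0]]
```

View pics/scene0.png

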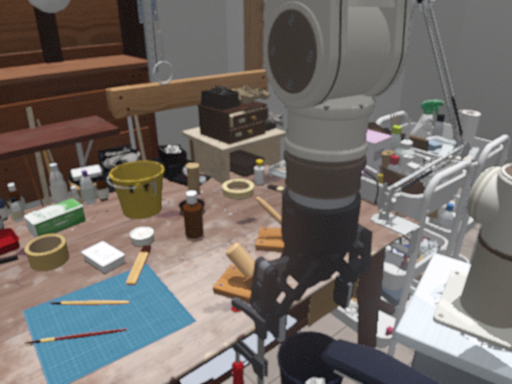

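View pics/top0.png

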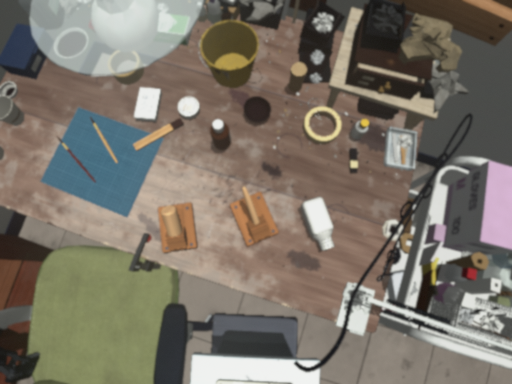

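The scene view shows the stout stand near (237,285), with the slim stand behind it near (265,240) and partly hidden by the gripper. The top view shows the stout stand at (177,228), the slim stand at (254,217) with its peg tip near (246,190), the white bottle from about (315,203) to its mouth near (327,245), and the amber bottle at (220,132).

```bash
cat >h.py <<'E'
from rig import *
import cv2,numpy as np
def K(g): return np.array([[g["fx"],0,g["cx"]],[0,g["fy"],g["cy"]],[0,0,1]])
def ray(g,uv):
    p=cv2.undistortPoints(np.array(uv,float).reshape(-1,1,2),K(g),np.array(g["distortion"])).reshape(-1,2)
    T=np.array(g["T"]);d=np.c_[p,np.ones(len(p))]@T[:3,:3].T
    return T[:3,3],d
def onz(g,uv,z):
    o,d=ray(g,uv);return o+d*((z-o[2])/d[:,2])[:,None]
def proj(g,P):
    T=np.linalg.inv(np.array(g["T"]));r,_=cv2.Rodrigues(T[:3,:3])
    return cv2.projectPoints(np.array(P,float).reshape(-1,3),r,T[:3,3],K(g),np.array(g["distortion"]))[0].reshape(-1,2)
E
python3 - <<'E'
from h import *
g=get_image("top")
im=g["color"]
print("tcp proj",proj(g,[observe()["eef_pos"],[0,0,0]]))
c=im[165:265,150:350][:,:,::-1]
cv2.imwrite("pics/crop.png",cv2.resize(c,(800,400),interpolation=cv2.INTER_CUBIC))
hsv=cv2.cvtColor(im,cv2.COLOR_RGB2HSV)
m=((hsv[:,:,1]<45)&(hsv[:,:,2]>140)).astype(np.uint8);m[:,:290]=0;m[:,345:]=0;m[:190]=0;m[260:]=0
cs=max(cv2.findContours(m,0,2)[0],key=cv2.contourArea)
print(cv2.contourArea(cs),cv2.minAreaRect(cs))
P=onz(g,cs.reshape(-1,2),.04);print(P.min(0),P.max(0))
# orange board
m=((hsv[:,:,0]<16)&(hsv[:,:,1]>110)&(hsv[:,:,2]>90)).astype(np.uint8);m[:185]=0;m[265:]=0;m[:,:150]=0;m[:,290:]=0
for k in cv2.findContours(m,0,2)[0]:
    if cv2.contourArea(k)>300:
        r=cv2.minAreaRect(k);print(r);print(onz(g,cv2.boxPoints(r),.018).round(4))
E
```

```text
tcp proj [[ 14.38918908 345.6166256 ]
 [253.23848671 420.49515382]]
955.5 ((320.84246826171875, 223.24659729003906), (53.48780822753906, 22.00373649597168), 69.44395446777344)
[ 0.42336959 -0.18061315  0.04      ] [ 0.55763049 -0.09812167  0.04      ]
((176.78421020507812, 227.15997314453125), (45.24162673950195, 33.970359802246094), 82.50414276123047)
[[0.5121 0.2771 0.018 ]
 [0.5284 0.1895 0.018 ]
 [0.4134 0.1645 0.018 ]
 [0.3975 0.2498 0.018 ]]
((253.7537384033203, 218.2408447265625), (45.61063766479492, 34.39628219604492), 67.01127624511719)
[[ 0.5296  0.0891  0.018 ]
 [ 0.5694  0.0083  0.018 ]
 [ 0.4616 -0.0422  0.018 ]
 [ 0.4236  0.037   0.018 ]]
```

View pics/crop.png

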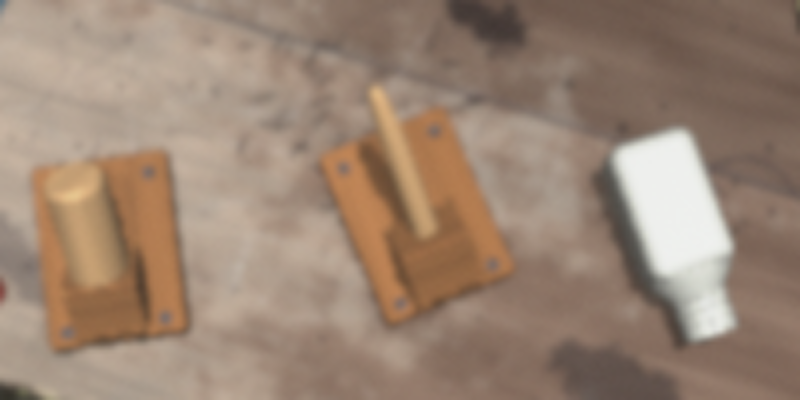

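```bash
cat >>h.py <<'E'
from scipy.spatial.transform import Rotation as Ro
def need(p,R,s=None):
    s=s or observe();R0=s["tcp_rot"]
    return np.r_[R0.T@(np.array(p)-s["eef_pos"])*100, Ro.from_matrix(R0.T@R).as_rotvec()].round(3)
def down(a): # tool down, x at world angle a (deg)
    c,s=np.cos(np.radians(a)),np.sin(np.radians(a))
    x=np.array([c,s,0]);z=np.array([0,0,-1.]);return np.c_[x,np.cross(z,x),z]
E
python3 - <<'E'
from h import *
g=get_image("top")
cr=lambda a:np.array(a)/4.+[149.5,164.5]
# slim stand
yaw=np.radians(25.6);c=np.array([.496,.0231,0]);u=np.array([np.cos(yaw),np.sin(yaw),0])
tip=c+u*.063+[0,0,.127];seat=c-u*.016+[0,0,.048]
print("tip",tip,"seat",seat,proj(g,[tip,seat]),"seen",cr([[377,88],[424,236]]))
print("tip at z=.127",onz(g,cr([[377,88]]),.127),"seat",onz(g,cr([[424,230]]),.052))
top=onz(g,cr([[612,160],[685,128],[732,248],[655,285]]),.054);print("bottle top face",top)
print("neck sides",onz(g,cr([[680,310],[735,297],[690,342],[737,325]]),.028))
im=g["color"];hsv=cv2.cvtColor(im,cv2.COLOR_RGB2HSV)
m=((hsv[:,:,1]<45)&(hsv[:,:,2]>140)).astype(np.uint8);m[:,:290]=0;m[:,345:]=0;m[:190]=0;m[260:]=0
k=max(cv2.findContours(m,0,2)[0],key=cv2.contourArea);r=cv2.minAreaRect(k);b=cv2.boxPoints(r)
print("box",onz(g,b,.04))
P=onz(g,k.reshape(-1,2),.04)[:,:2]
v,_=cv2.fitLine(P.astype(np.float32),cv2.DIST_L2,0,.01,.01).reshape(2,2);print("axis",np.degrees(np.arctan2(*v[::-1])))
print("turps cap",onz(g,[[217.5,126]],.125),"foot",onz(g,[[222,145]],0.005))
E
```

```text
tip [0.55281545 0.0503214  0.127     ] seat [0.48157068 0.01618663 0.048     ] [[243.11616208 186.53032296]
 [256.16416835 222.19833728]] seen [[243.75 186.5 ]
 [255.5  223.5 ]]
tip at z=.127 [[0.55295942 0.04886059 0.127     ]] seat [[0.48147511 0.01785581 0.052     ]]
bottle top face [[ 0.53078068 -0.09762848  0.054     ]
 [ 0.55345743 -0.14344458  0.054     ]
 [ 0.47887613 -0.17351431  0.054     ]
 [ 0.45388947 -0.12581558  0.054     ]]
neck sides [[ 0.44129209 -0.14624562  0.028     ]
 [ 0.45098585 -0.18129812  0.028     ]
 [ 0.42148187 -0.1528593   0.028     ]
 [ 0.43337054 -0.18267551  0.028     ]]
box [[ 0.53949969 -0.09590255  0.04      ]
 [ 0.56219365 -0.14858364  0.04      ]
 [ 0.43651468 -0.19711061  0.04      ]
 [ 0.41528433 -0.14547631  0.04      ]]
axis 17.75796
turps cap [[0.7005883  0.12095127 0.125     ]] foot [[0.69503663 0.1201304  0.005     ]]
```

```bash
python3 - <<'E'
from h import *
print(need([.505,-.136,.2],down(22)))
E
```

```text
[-5.1805e+01 -4.2777e+01  5.6300e+00 -1.0000e-03  2.0000e-03  2.3570e+00]
```

Request:
move_arm(motion=[[-52, -43, 0, 0, 0, 2.36, 8.5], [-52, -43, 0, 0, 0, 2.36, 8.5], [-52, -43, 0, 0, 0, 2.36, 8.5], [-52, -43, 0, 0, 0, 2.36, 8.5], [-52, -43, 0, 0, 0, 2.36, 8.5], [-52, -43, 0, 0, 0, 2.36, 8.5], [-52, -43, 0, 0, 0, 2.36, 8.5], [-52, -43, 0, 0, 0, 2.36, 8.5], [-52, -43, 0, 0, 0, 2.36, 8.5], [-52, -43, 0, 0, 0, 2.36, 8.5], [-52, -43, 0, 0, 0, 2.36, 8.5], [-52, -43, 0, 0, 0, 2.36, 8.5]])

```text
time: 1.4
eef_pos: [0.4721, -0.0742, 0.2563]
tcp_rot: [[0.595, 0.804, 0.0], [0.804, -0.595, 0.0], [0.0, 0.0, -1.0]]
ft_force: [0.5, 0.4, 0.2]
gripper_width: 0.996
gripper_force: 0.0
```

Request:
move_arm(motion=[[-3, 6.3, 0, 0, 0, 0.55, 8.5], [-3, 6.3, 0, 0, 0, 0.55, 8.5], [-3, 6.3, 0, 0, 0, 0.55, 8.5], [-3, 6.3, 0, 0, 0, 0.55, 8.5], [-3, 6.3, 5.6, 0, 0, 0.55, 8.5], [-3, 6.3, 5.6, 0, 0, 0.55, 8.5], [-3, 6.3, 5.6, 0, 0, 0.55, 8.5]])

```text
time: 2.1
eef_pos: [0.5034, -0.1331, 0.1988]
tcp_rot: [[0.925, 0.381, -0.005], [0.381, -0.925, 0.001], [-0.004, -0.003, -1.0]]
ft_force: [0.8, 0.0, 0.3]
gripper_width: 0.994
gripper_force: 0.0
```

```bash
python3 - <<'E'
from h import *
s=observe();print(s["joint_pos"].round(1),s["eef_pos"],np.degrees(np.arctan2(s["tcp_rot"][1,0],s["tcp_rot"][0,0])))
g=get_image("scene");cv2.imwrite("pics/s1.png",cv2.resize(g["color"][160:340,200:400][:,:,::-1],(800,600*720//600*0+600)))
b=np.array([.505,-.136,.028]);u=np.array([np.cos(np.radians(22)),np.sin(np.radians(22)),0])
q=proj(g,[b,b-.085*u,b+.045*u,[.5528,.0503,.127],[.4816,.0162,.048]]);print(q);print((q-[200,160])*[4,600/180])
print(need([.505,-.136,.034],down(22)))
E
```

```text
[-14.8  18.1  -2.5  69.6  -0.  142.8] [ 0.50338421 -0.13305373  0.19882517] 22.396255967304295
[[306.80970101 208.45221547]
 [336.67849033 211.59293565]
 [291.29168662 206.81974822]
 [256.34868319 197.45034683]
 [286.99035404 227.44423605]]
[[427.23880404 161.50738491]
 [546.71396132 171.97645217]
 [365.16674649 156.06582741]
 [225.39473277 124.83448942]
 [347.96141616 224.81412018]]
[-7.7000e-02  2.5200e-01  1.6672e+01 -0.0000e+00  1.0000e-03  7.0000e-03]
```

View pics/s1.png

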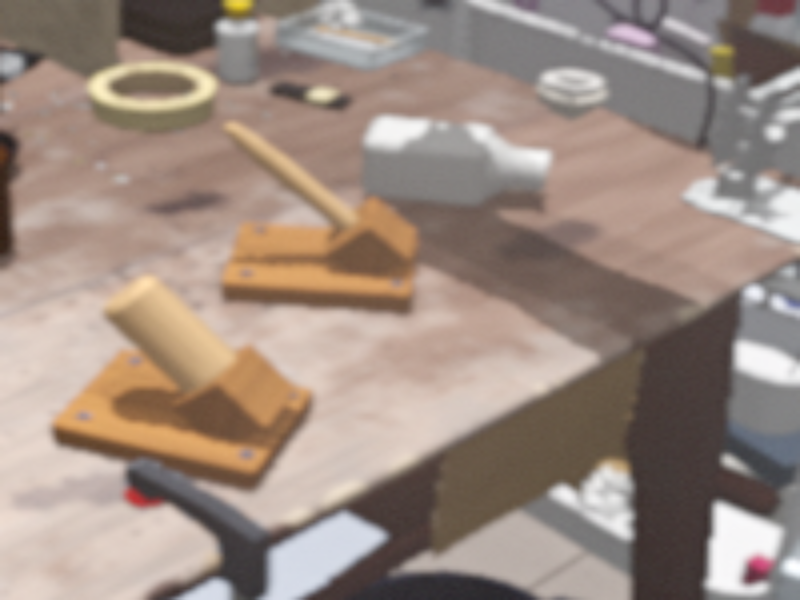

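The scene crop shows the bottle with its mouth at (549,175) and base at (365,160), the peg tip at (228,126) and its foot at (345,225). All of these agree with the projected estimates to about 2 px, so I'm going down to grasp.

Request:
move_arm(motion=[[0, 0.2, 5, 0, 0, 0, 8.5], [0, 0.2, 10, 0, 0, 0, 8.5], [0, 0.2, 13, 0, 0, 0, 8.5], [0, 0.2, 15, 0, 0, 0, 8.5], [0, 0.2, 16.4, 0, 0, 0, 8.5], [0, 0.2, 16.4, 0, 0, 0, 8.5], [0, 0.2, 16.4, 0, 0, 0, 4], [0, 0.2, 16.4, 0, 0, 0, 4], [0, 0.2, 16.4, 0, 0, 0, 4], [0, 0.2, 16.4, 0, 0, 0, 4], [0, 0.2, 16.4, 0, 0, 0, 4], [0, 0.2, 16.4, 0, 0, 0, 4]], newtons=40)

```text
time: 3.35
eef_pos: [0.5076, -0.1358, 0.0385]
tcp_rot: [[0.925, 0.381, 0.005], [0.381, -0.925, -0.001], [0.004, 0.003, -1.0]]
ft_force: [0.3, -0.2, 6.9]
gripper_width: 0.652
gripper_force: 43.2
```

Request:
move_arm(motion=[[0, 0, -3, 0, 0, 0, 4], [0, 0, -7, 0, 0, 0, 4], [0, 0, -12, 0, 0, 0, 4], [0, 0, -17, 0, 0, 0, 4], [0, 0, -20, 0, 0, 0, 4], [0, 0, -20, 0, 0, 0, 4], [0, 0, -20, 0, 0, 0, 4]])

```text
time: 4.05
eef_pos: [0.5057, -0.1353, 0.237]
tcp_rot: [[0.925, 0.381, 0.002], [0.381, -0.925, -0.0], [0.001, 0.001, -1.0]]
ft_force: [0.5, 0.3, -1.6]
gripper_width: 0.65
gripper_force: 43.0
```

```bash
cat >>h.py <<'E'
yaw=np.radians(25);U=np.array([np.cos(yaw),np.sin(yaw),0]);Z=np.array([0,0,1.])
A=(U+Z)/2**.5;RT=np.c_[A,np.cross((U-Z)/2**.5,A),(U-Z)/2**.5]
SEAT=np.array([.4816,.0166,.048]);OFF=np.array([-.0025,0,.0105])
def tcp_at(d,off=OFF): # mouth at distance d along peg from the seat
    return SEAT+A*(d+.085)-RT@off
E
python3 - <<'E'
from h import *
s=observe();print(s["eef_pos"],s["gripper_width"],s["ft_force"],s["joint_pos"].round(1))
for d in(.17,.125,0):print(d,tcp_at(d),need(tcp_at(d),RT))
g=get_image("scene");cv2.imwrite("pics/s2.png",cv2.resize(g["color"][60:260,200:400][:,:,::-1],(600,600)))
E
```

```text
[ 0.50571661 -0.13531466  0.23697028] 0.6504096886263354 [ 0.53737093  0.34200992 -1.58466322] [-15.   16.9   1.5  74.6   0.  142.6]
0.17 [0.63989153 0.09041255 0.23750462] [ 2.1005e+01 -1.5760e+01 -4.1000e-02  1.9000e-02  7.8400e-01 -4.3000e-02]
0.125 [0.61105299 0.07696492 0.20568481] [ 17.821 -15.618   3.137   0.019   0.784  -0.043]
0 [0.53094594 0.03961039 0.11729646] [  8.98  -15.225  11.964   0.019   0.784  -0.043]
```

View pics/s2.png

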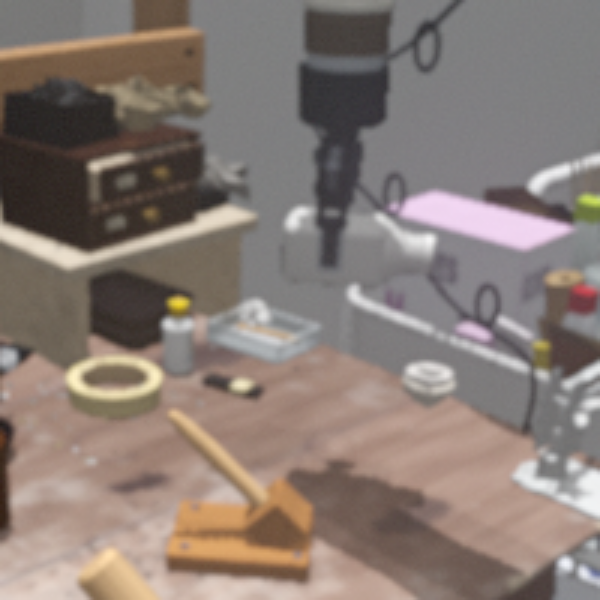

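The bottle is held level at the middle of its body, with the base at (285,250) and the mouth at (435,250). Now I'll tilt it and move beyond the peg tip.

Request:
move_arm(motion=[[4, -3, -2, 0, 0.1, 0, 4], [8, -6, -3, 0.005, 0.25, -0.01, 4], [12, -9, -3, 0.01, 0.4, -0.02, 4], [16, -12, -3, 0.015, 0.55, -0.03, 4], [20, -15, -2, 0.02, 0.7, -0.04, 4], [21, -15.8, 0, 0.02, 0.784, -0.043, 4], [21, -15.8, 0, 0.02, 0.784, -0.043, 4], [21, -15.8, 0, 0.02, 0.784, -0.043, 4], [21, -15.8, 0, 0.02, 0.784, -0.043, 4]])

```text
time: 5.0
eef_pos: [0.6389, 0.0906, 0.2345]
tcp_rot: [[0.645, 0.423, 0.637], [0.299, -0.906, 0.3], [0.704, -0.003, -0.71]]
ft_force: [1.1, 0.4, -1.4]
gripper_width: 0.649
gripper_force: 43.1
```

```bash
python3 - <<'E'
from h import *
s=observe();print(s["eef_pos"],s["gripper_width"],s["ft_force"],s["joint_pos"].round(1))
print(s["tcp_rot"].round(3),RT.round(3))
for d in(.17,.12,0):print(d,need(tcp_at(d),RT))
ims=[]
g=get_image("scene");q=proj(g,[SEAT,SEAT+.111*A,SEAT+.17*A,SEAT+.3*A]);print(q,(q-[150,80])*2)
ims.append(cv2.resize(g["color"][80:280,150:350][:,:,::-1],(400,400)))
g=get_image("top");q=proj(g,[SEAT,SEAT+.111*A,SEAT+.17*A,SEAT+.3*A]);print(q,(q-[170,80])*[2,2]+[400,0])
ims.append(cv2.resize(g["color"][80:280,170:370][:,:,::-1],(400,400)))
cv2.imwrite("pics/s3.png",np.hstack(ims))
E
```

```text
[0.63889536 0.09064752 0.23452569] 0.6485939162176222 [ 1.05924926  0.35057915 -1.35456326] [  0.9   8.2 -27.4  12.3  16.8 162.5]
[[ 0.645  0.423  0.637]
 [ 0.299 -0.906  0.3  ]
 [ 0.704 -0.003 -0.71 ]] [[ 0.641  0.423  0.641]
 [ 0.299 -0.906  0.299]
 [ 0.707  0.    -0.707]]
0.17 [ 0.267  0.063 -0.155 -0.003  0.005 -0.002]
0.12 [-4.733e+00  7.200e-02 -1.320e-01 -3.000e-03  5.000e-03 -2.000e-03]
0 [-1.6733e+01  9.3000e-02 -7.7000e-02 -3.0000e-03  5.0000e-03 -2.0000e-03]
[[286.90974583 227.51131135]
 [256.49141539 197.56209421]
 [239.69467357 181.02685583]
 [201.19610522 143.13431708]] [[273.81949166 295.02262269]
 [212.98283079 235.12418842]
 [179.38934714 202.05371166]
 [102.39221045 126.26863415]]
[[255.99887536 222.17861721]
 [243.35823287 186.62533926]
 [235.85351989 165.48024708]
 [217.09741503 112.50954625]] [[571.99775072 284.35723442]
 [546.71646574 213.25067851]
 [531.70703978 170.96049415]
 [494.19483006  65.0190925 ]]
```

View pics/s3.png

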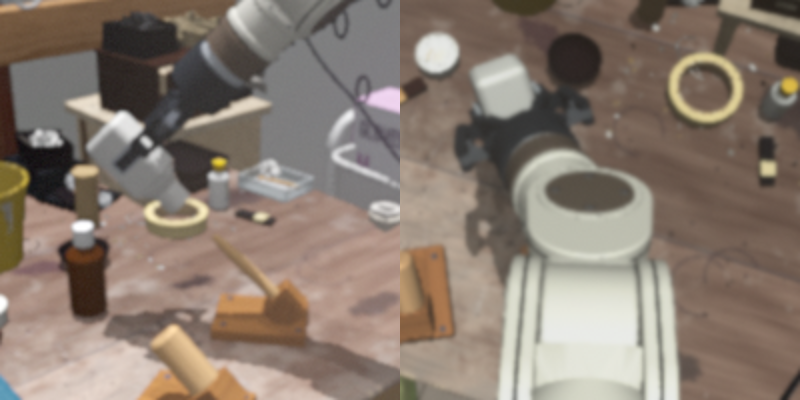

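In the scene half, the bottle mouth is at about (179,205) and points down the line of the peg, whose tip is at (216,238) — within about 3 mm. The amber bottle at (87,270) is clear, so I'm sliding on slowly.

Request:
move_arm(motion=[[0, 0.1, -0.15, 0, 0.005, 0, 4], [-1.5, 0.1, -0.15, 0, 0.005, 0, 4], [-3, 0.1, -0.15, 0, 0.005, 0, 4], [-4.5, 0.1, -0.15, 0, 0.005, 0, 4], [-5.5, 0.1, -0.15, 0, 0.005, 0, 4], [-6.5, 0.1, -0.15, 0, 0.005, 0, 4], [-7.5, 0.1, -0.15, 0, 0.005, 0, 4], [-7.5, 0.1, -0.15, 0, 0.005, 0, 4]])

```text
time: 5.9
eef_pos: [0.5895, 0.0667, 0.1829]
tcp_rot: [[0.641, 0.423, 0.641], [0.296, -0.906, 0.301], [0.708, -0.003, -0.706]]
ft_force: [1.4, -0.2, -0.1]
gripper_width: 0.651
gripper_force: 43.1
```

```bash
python3 - <<'E'
from h import *
s=observe();print(s["eef_pos"],s["gripper_width"],s["ft_force"],s["torque"].round(2))
for d in(.03,.005,0,-.005):print(d,need(tcp_at(d),RT))
g=get_image("scene");cv2.imwrite("pics/s4.png",cv2.resize(g["color"][120:280,190:350][:,:,::-1],(560,560)))
E
```

```text
[0.58952939 0.0666597  0.18286206] 0.6513529714499897 [ 1.37348504 -0.19597713 -0.11103586] [-0.32  0.77  0.05]
0.03 [-6.199e+00 -1.000e-02  6.600e-02 -2.000e-03 -1.000e-03 -2.000e-03]
0.005 [-8.699e+00 -4.000e-03  6.300e-02 -2.000e-03 -1.000e-03 -2.000e-03]
0 [-9.199e+00 -2.000e-03  6.200e-02 -2.000e-03 -1.000e-03 -2.000e-03]
-0.005 [-9.699e+00 -1.000e-03  6.200e-02 -2.000e-03 -1.000e-03 -2.000e-03]
```

View pics/s4.png

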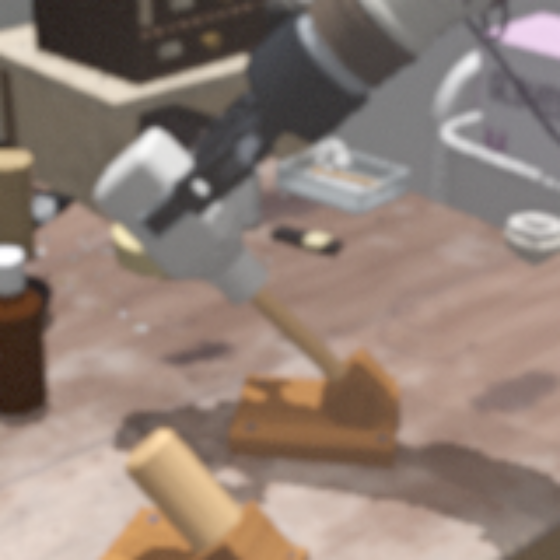

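The peg now disappears into the mouth near (255,288), with no contact force. Continuing down the peg.

Request:
move_arm(motion=[[-1.5, 0, 0, 0, 0, 0, 4], [-3, 0, 0, 0, 0, 0, 4], [-4.5, 0, 0, 0, 0, 0, 4], [-6, 0, 0, 0, 0, 0, 4], [-7, 0, 0, 0, 0, 0, 4], [-8, 0, 0, 0, 0, 0, 4], [-8.6, 0, 0, 0, 0, 0, 4], [-8.6, 0, 0, 0, 0, 0, 4]])

```text
time: 6.75
eef_pos: [0.5354, 0.0414, 0.1227]
tcp_rot: [[0.64, 0.423, 0.642], [0.296, -0.906, 0.302], [0.709, -0.003, -0.705]]
ft_force: [0.1, 0.1, -1.2]
gripper_width: 0.653
gripper_force: 43.1
```

```bash
python3 - <<'E'
from h import *
s=observe();print(s["eef_pos"],s["gripper_width"],s["ft_force"],s["torque"].round(2),need(tcp_at(0),RT))
ims=[]
g=get_image("scene");q=proj(g,[SEAT,SEAT+.13*A]);print((q-[200,140])*4)
ims.append(cv2.resize(g["color"][140:240,200:300][:,:,::-1],(400,400)))
g=get_image("top");q=proj(g,[SEAT,SEAT+.13*A]);print((q-[200,150])*4+[400,0])
ims.append(cv2.resize(g["color"][150:250,200:300][:,:,::-1],(400,400)))
cv2.imwrite("pics/s5.png",np.hstack(ims))
E
```

```text
[0.53543918 0.04139216 0.12268354] 0.652855109969594 [ 0.08227063  0.06340363 -1.15770054] [-0.35  0.74  0.02] [-0.722 -0.027  0.038 -0.002 -0.003 -0.002]
[[347.63898332 350.04524539]
 [204.51765351 209.13352488]]
[[623.99550144 288.71446884]
 [564.01951673 119.99032996]]
```

View pics/s5.png

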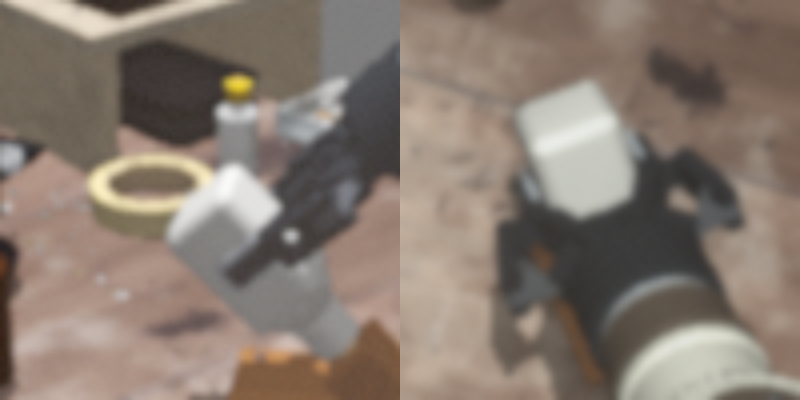

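The mouth is just short of the block in the scene half, near (335,340). I'll ease it down until contact.

Request:
move_arm(motion=[[-0.2, 0, 0, 0, 0, 0, 4], [-0.4, 0, 0, 0, 0, 0, 4], [-0.6, 0, 0, 0, 0, 0, 4], [-0.8, 0, 0, 0, 0, 0, 4], [-0.8, 0, 0, 0, 0, 0, 4]])

```text
time: 7.35
eef_pos: [0.5309, 0.0392, 0.1178]
tcp_rot: [[0.639, 0.423, 0.643], [0.297, -0.906, 0.302], [0.71, -0.002, -0.704]]
ft_force: [0.8, 0.5, -0.0]
gripper_width: 0.653
gripper_force: 43.2
```

Request:
move_arm(motion=[[-0.1, 0, 0, 0, 0, 0, 4], [-0.2, 0, 0, 0, 0, 0, 4], [-0.3, 0, 0, 0, 0, 0, 4], [-0.3, 0, 0, 0, 0, 0, 4]])

```text
time: 7.75
eef_pos: [0.5307, 0.0391, 0.1177]
tcp_rot: [[0.634, 0.425, 0.646], [0.297, -0.905, 0.304], [0.714, -0.001, -0.701]]
ft_force: [1.0, 3.4, 5.4]
gripper_width: 0.649
gripper_force: 43.6
```

Request:
move_arm(motion=[[-0.3, 0, 0, 0, 0, 0, 5.8], [-0.3, 0, 0, 0, 0, 0, 6.2], [-0.3, 0, 0, 0, 0, 0, 7], [-0.3, 0, 0, 0, 0, 0, 8.5], [-0.3, 0, 0, 0, 0, 0, 8.5], [-0.3, 0, 0, 0, 0, 0, 8.5], [-0.3, 0, 0, 0, 0, 0, 8.5], [-0.3, 0, 0, 0, 0, 0, 8.5]])

```text
time: 8.55
eef_pos: [0.5271, 0.0373, 0.1134]
tcp_rot: [[0.639, 0.423, 0.643], [0.297, -0.906, 0.302], [0.71, -0.002, -0.704]]
ft_force: [-0.2, 0.0, 0.2]
gripper_width: 0.992
gripper_force: 0.0
```

Request:
move_arm(motion=[[0, 0, -2, 0, 0, 0, 8.5], [0, 0, -4, 0, 0, 0, 8.5], [0, 0, -7, 0, 0, 0, 8.5], [0, 0, -11, 0, 0, 0, 8.5], [0, 0, -15, 0, 0, 0, 8.5], [0, 0, -18, 0, 0, 0, 8.5], [0, 0, -18, 0, 0, 0, 8.5], [0, 0, -18, 0, 0, 0, 8.5], [0, 0, -18, 0, 0, 0, 8.5]])

```text
time: 9.45
eef_pos: [0.4113, -0.0166, 0.2392]
tcp_rot: [[0.64, 0.423, 0.642], [0.297, -0.906, 0.302], [0.709, -0.003, -0.705]]
ft_force: [0.6, 0.7, -0.3]
gripper_width: 0.996
gripper_force: 0.0
```

```bash
python3 - <<'E'
from h import *
s=observe();print(s["eef_pos"],s["ft_force"])
ims=[]
g=get_image("scene");q=proj(g,[SEAT,SEAT+.13*A]);print((q-[200,140])*4)
ims.append(cv2.resize(g["color"][140:240,200:300][:,:,::-1],(400,400)))
g=get_image("top");q=proj(g,[SEAT,SEAT+.13*A]);print((q-[200,150])*4+[400,0])
ims.append(cv2.resize(g["color"][110:260,190:340][:,:,::-1],(400,400)))
cv2.imwrite("pics/s6.png",np.hstack(ims))
E
```

```text
[ 0.41126424 -0.0166007   0.23921048] [ 0.58166471  0.65794568 -0.30591707]
[[347.63898332 350.04524539]
 [204.51765351 209.13352488]]
[[623.99550144 288.71446884]
 [564.01951673 119.99032996]]
```

View pics/s6.png

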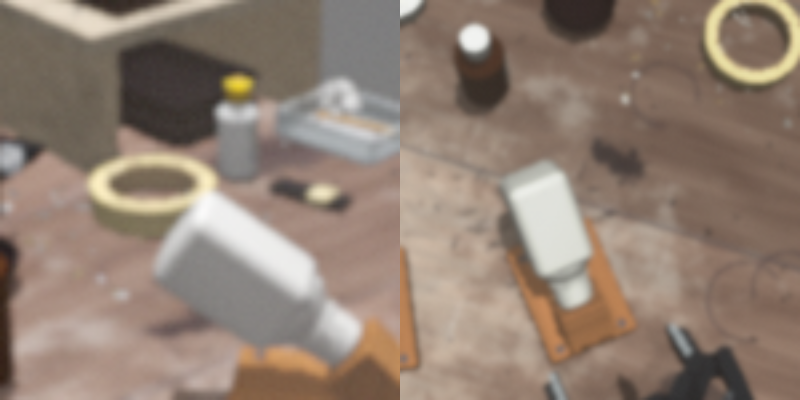

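```bash
python3 - <<'E'
from h import *
ims=[]
S=np.cross(A,RT[:,2]);t=np.linspace(0,2*np.pi,12,endpoint=False)
ring=[SEAT+.0195*(np.cos(a)*S+np.sin(a)*RT[:,2]) for a in t]
for n,x,y in(("scene",262,200),("top",230,195)):
    g=get_image(n);im=cv2.resize(g["color"][y:y+50,x:x+50][:,:,::-1],(400,400),interpolation=cv2.INTER_CUBIC)
    for q in (proj(g,ring)-[x,y]+.5)*8: cv2.circle(im,tuple(int(v) for v in q),2,(0,0,255),-1)
    ims.append(im)
cv2.imwrite("pics/s7.png",np.hstack(ims))
E
```

```text
(no output)
```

View pics/s7.png

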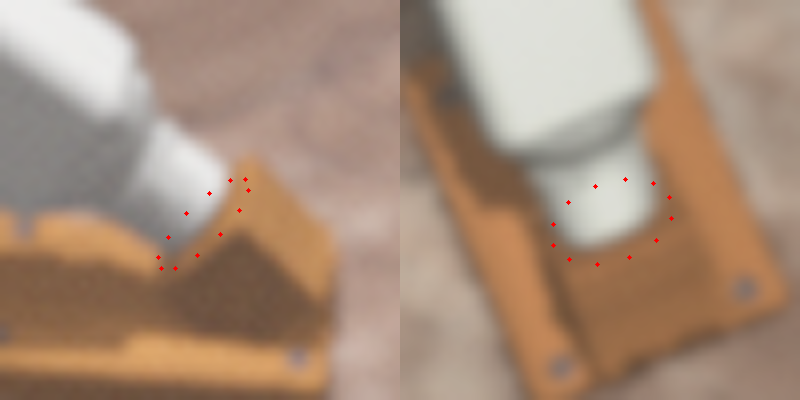

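The last close look shows the mouth's lower lip on the block face at about (163,258) in the scene half. The bottle sags by the bore clearance, and no peg shows between lip and block. It's seated, the gripper is clear and the amber bottle is still standing.

```bash
python3 -c "
from rig import *
print(hand_in())"
```

```text
the job is handed in; nothing more can be done
None
```

The wash bottle is hanging mouth down on the slim peg, its lower lip against the block and the upper lip about 5 mm off because it sags in the bore clearance; the amber bottle was not touched, the arm is clear, and the job is handed in (no verdict was returned).

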